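Restock the consumables chest and hold its lid half open

ROBOT

A 6-joint arm with a two-finger parallel gripper is mounted at the origin on a cart in front of the work surface, level with it; the furniture and walls round the work are solid. World frame = base frame: x ahead of the robot, y to its left, z up, the work surface at z = 0. Lengths are in m, angles in rad, forces in N, time in s.
With the tool pointing down it reaches from about 0.375 to 0.9 m from the base axis. Payload 3.1 kg.
Tool frame: the origin (TCP) lies between the finger pads; the fingertips stand 22 mm ahead of it and the grasp point (between the pads) lies 3 mm ahead of it; z points along the fingers, y is the line along which they close (so a half turn about z gives the same grasp; the last joint's range is limited). The gripper opens to 87 mm and grips with 3 to 60 N. Pads are 19 mm wide; open, the fingers measure 117 mm over their backs; the gripper's body (75 mm by 190 mm) begins 51 mm behind the grasp point.
Start: joints at [1.095, 0.527, 1.433, -0, 1.181, -0.178], TCP at [0.183, 0.598, 0.245] pointing down, gripper open.
Joint ranges: [-3.08, 3.08], [-0.75, 2.2], [0.22, 2.44], [-1.43, 4.57], [0, 2.65], [-2.85, 2.85]. Speed limits (rad/s): [2.79, 2.79, 3.14, 3.14, 3.14, 3.14].

INTERFACE

Orientations are given as a unit quaternion [x, y, z, w].
In Python, from rig import robot gives the robot as it stands.
- The arm moves only by the tool move_arm, never from a script. Its argument "series" is text: rows parted by semicolons, each of 6 numbers parted by spaces: the shift along the tool's x, y, z in mm, then the turn, a rotation vector about the tool's x, y, z in degrees. In form: dx dy dz ax ay az; .... A call has 1 to 8 rows; each row is the pose to reach, as a shift and turn from the pose commanded when the call began, along the tool's axes at that moment; what a row does not reach only later rows make up. A row lasts 1/12 s, in which the tool goes at most 41.7 mm and 7.16 degrees, less where a joint would pass 70% of its speed; a pose out of reach is approached as far as the arm can. A call with a gripper value outside its range is refused whole. "jaw" is the opening, from 0 (shut) to 1 (fully open), set as the call begins (left out, the last holds). The fingers move at their own pace and stop on an object; "newtons" is the grip in N (left out, the last holds). Time passes only in rows, so rows that repeat a pose let the fingers close. It gives the time, the measured TCP pose, the force, the opening and the grip force at its end, in the units of the state.
- robot.get_obs(): the state, without advancing time (a new reading comes with each control period).
- robot.camera(name): name is "side" or "top"; returns a dict with "img" (400x640x3 uint8, red, green, blue), "mtx" (3x3 intrinsics, pixels), "world_to_cam" (4x4, takes a point from world to camera coordinates). Camera axes: x right, y down, z forward; pixel columns grow to the right and rows downward; lengths in m; the calibration is good to about 2 mm. A picture is of the moment at which its call begins. There is no depth.
- robot.hand_in(): hands the job in; it is judged then, once.
Trained networks look in a picture, given as the dict that the camera call returned (one of the last four; its "shot" number tells which), for a name from the list of things; names that differ only in an ending like _2 or _b are one class to them, and where a whole thing is asked for, a point or a joint stands for the part that bears it (a point fixed in the world has none). Each returns a list of dicts, best first, with "p" (0 to 1); they miss things now and then, are a little off and sometimes report something else, mostly with a low value. They report only what shows in the picture. A call takes as long as a camera call. They do not tell look-alikes from the thing itself.
- robot.search_frame(picture, thing): "xyz" ([x, y, z] in m, in world coordinates, good to about 4 mm: the middle of the surface that is visible of it).
- robot.tip_of(picture, thing): "xyz" ([x, y, z] in m, in world coordinates, good to about 4 mm: a listed point, or the origin of a listed thing).
The state is a dict: "time": time; "q": joint angles; "joint_velocities": joint speeds; "joint_torque": joint torques, N m; "position": TCP position; "tool_rot": TCP orientation; "ft_force": force on the tool from outside, world axes, zero at the start; "moment": the same for the moment, N m; "grip_width": finger opening in m; "grip_force": force on a finger pad.
Only numpy, scipy, OpenCV 4.12 (cv2) and the standard library are available. Lean on these libraries where they do the work, as an engineer would, in place of code of your own. Each camera call takes 0.05 s, during which the arm holds its last target. There are 200 camera calls.

TASK

Help me restock the blue consumables chest: put the copper welding nozzle that stands loose on the near part of the worktop into the open drawer, let go of it and push the drawer fully home. Then lift the yellow lid by its bar handle and hold it half open, at 45 degrees, so that I can reach into the bin: it falls shut by itself, so never let it drop, and finish while still holding it there. Leave the tape measure, the orange magnet and the tin beside it where they stand.

Things in the scene. Friction and masses are not known exactly. Their poses are not given: they have to be found in the camera images.
- nozzle_center (a point): copper welding-torch nozzle, a slightly tapered tube 56 mm tall and 23 mm across, loose (about 70 g), standing upright on the near part of the worktop (a second one, far back and out of reach, is not meant); this point is its centre, half-way up (28 mm above its foot)
- chest: blue steel chest, fixed to the worktop, 150 mm deep (x), 290 mm wide (y), 85 mm high; origin at the centre of its underside, on the worktop. Its front faces its own -x, towards the robot. Right half (own -y): the drawer, under a fixed roof whose underside is 79 mm above the worktop. Left half (own +y): a bin under the yellow lid; the lid's hinge line runs along the chest's y at the back, through the point 75 mm behind (+x), 72.5 mm left (+y) and 86 mm above this origin
- drawer_in (a point): point on the drawer's inner floor, midway across it and 45 mm behind its front face-panel's back, 17 mm above the worktop; it moves with the drawer, axes as the chest's. Inside, the drawer measures 116 mm across (58 mm either side of this point) and reaches from 45 mm in front of this point to 82 mm behind it (own +x); its side walls stand 36 mm above its floor and its front panel 58 mm. With the drawer open by d, the chest's roof begins d - 45 mm behind this point
- drawer_front (a point): middle of the front face of the drawer's aluminium pull lip (80 mm wide, 12 mm high, standing 12 mm out from the front panel), 61 mm above the worktop; push it along the chest's +x to shut the drawer
- drawer (a joint): how far the drawer is out, m: 0 = fully shut, 0.12 = fully out; starts 0.09 to 0.115. It runs stiffly (about 1.5 N) and stays where it is left
- lid_bar (a point): middle of the lid's bar handle: a round rubber-sleeved bar 13.6 mm thick, lying along the chest's y, free over 80 mm between its two arms, 44 mm in front of the lid's front edge, its centre 90 mm above the worktop when shut, with nothing below it. It is 200 mm from the hinge line and moves with the lid (axes turn with the lid)
- lid (a joint): lid angle, rad: 0 = shut (the start), 0.785 = half open (45 degrees), 1.4 = stop. The lid weighs about 0.4 kg (some 2.5 N at the bar) and falls shut from any angle
- tape_center (a point): yellow tape measure, 35 x 70 x 60 mm, loose; bystander; its centre
- magnet_center (a point): orange hexagonal welding magnet, 34 x 93 x 78 mm, standing on edge, loose; bystander; its centre
- dip_tin_center (a point): small open round tin of nozzle dip, 65 mm across, 44 mm tall, loose; bystander; its centre
Mind the look-alikes: they are no part of the job. Several things look just like the part that bears nozzle_center: the one meant starts farthest from the robot's base.

How it is judged:
By the outcome, as a careful person would: the job done as asked, in the order asked, and still so for the second after the job is handed in, while the arm keeps its last pose, push and grip.
It also fails if it takes over 67 s, if anything falls off the work surface, if the arm or the gripper's body presses on something with over 40 N, if the wrist force passes 120 N, or if a joint passes its speed limit or range.

## Working session

There is one attempt and no reset: what is moved stays moved. The work goes in short steps, Python scripts to look and compute and a tool call to move; the robot and the scene stay as the last step left them, time stands still between calls to the robot, and variables do not carry over. Pictures are saved under pics/ and viewed, at most 10 in all, crops included, and the job is handed in when it is done.

Besides the shell and the picture viewer there is one more tool, called after "Request:" as name(argument=value, ...), one argument or row to a line, values as JSON. move_arm: Moves the arm, as the interface text tells. Its arguments: {"type":"object","properties":{"series":{"type":"string"},"jaw":{"type":"number"},"newtons":{"type":"number"}},"required":["series"]}

```bash
mkdir -p pics; ls
python3 - <<'E'
from rig import robot
import cv2,numpy as np
o=robot.get_obs();print({k:np.round(v,3).tolist() for k,v in o.items()})
for c in ["side","top"]:
    p=robot.camera(c);cv2.imwrite(f"pics/{c}0.png",p["img"][:,:,::-1])
    print(c,p["mtx"].tolist(),np.round(p["world_to_cam"],4).tolist())
    P=p["mtx"];T=p["world_to_cam"]
    for n in ["nozzle_center","chest","drawer_in","drawer_front","lid_bar","tape_center","magnet_center","dip_tin_center"]:
        for r in robot.tip_of(p,n)[:5]:
            x=np.array(r["xyz"]);v=P@(T@np.r_[x,1])[:3]
            print(n,np.round(x,3),round(r["p"],2),np.round(v[:2]/v[2]))
E
```

```text
pics
{'time': 0.0, 'q': [1.096, 0.528, 1.434, -0.0, 1.181, -0.178], 'joint_velocities': [-0.001, -0.002, -0.0, 0.0, 0.002, -0.0], 'joint_torque': [-0.0, -44.004, -17.659, 0.063, 0.058, -0.0], 'position': [0.182, 0.597, 0.244], 'tool_rot': [0.148, 0.989, -0.001, -0.0], 'ft_force': [0.005, -0.496, -0.437], 'moment': [0.001, -0.044, 0.024], 'grip_force': 0.0, 'grip_width': 0.087}
side [[379.8652803113974, 0.0, 317.5373660109256], [0.0, 379.8652803113974, 195.45168018264638], [0.0, 0.0, 1.0]] [[0.9792, -0.2026, -0.0119, -0.6022], [-0.1101, -0.4814, -0.8695, 0.161], [0.1704, 0.8528, -0.4937, 0.901], [0.0, 0.0, 0.0, 1.0]]
nozzle_center [0.464 0.12  0.025] 0.63 [256. 206.]
nozzle_center [ 0.5   -0.083  0.023] 0.57 [277. 248.]
nozzle_center [0.595 0.123 0.025] 0.44 [302. 200.]
chest [ 0.684 -0.259 -0.002] 0.66 [375. 296.]
drawer_in [ 0.552 -0.319  0.015] 0.61 [319. 323.]
drawer_front [ 0.483 -0.308  0.059] 0.73 [280. 308.]
lid_bar [ 0.566 -0.173  0.088] 0.73 [311. 245.]
tape_center [0.477 0.024 0.03 ] 0.85 [264. 223.]
magnet_center [0.459 0.204 0.038] 0.89 [252. 188.]
dip_tin_center [0.448 0.316 0.026] 0.58 [247. 176.]
top [[454.46168592530296, 0.0, 316.0177441371256], [0.0, 454.46168592530296, 201.30168001263755], [0.0, 0.0, 1.0]] [[-0.1704, -0.9854, 0.0067, 0.1329], [-0.9226, 0.1571, -0.3523, 0.584], [0.3461, -0.0662, -0.9359, 1.1923], [0.0, 0.0, 0.0, 1.0]]
nozzle_center [0.599 0.123 0.027] 0.65 [286. 215.]
nozzle_center [ 0.502 -0.082  0.032] 0.61 [359. 234.]
nozzle_center [0.468 0.122 0.026] 0.58 [293. 257.]
chest [ 0.686 -0.26   0.001] 0.77 [401. 173.]
drawer_in [ 0.555 -0.316  0.019] 0.76 [431. 206.]
drawer_front [ 0.486 -0.315  0.062] 0.64 [440. 223.]
lid_bar [ 0.566 -0.174  0.092] 0.82 [388. 202.]
tape_center [0.481 0.023 0.03 ] 0.57 [326. 247.]
tape_center [ 0.569 -0.175  0.091] 0.32 [388. 201.]
magnet_center [0.456 0.202 0.039] 0.69 [266. 265.]
dip_tin_center [0.442 0.312 0.02 ] 0.77 [229. 277.]
```

View pics/top0.png

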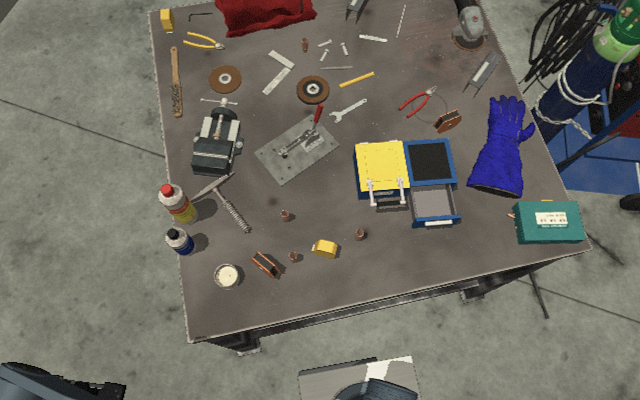

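View pics/side0.png

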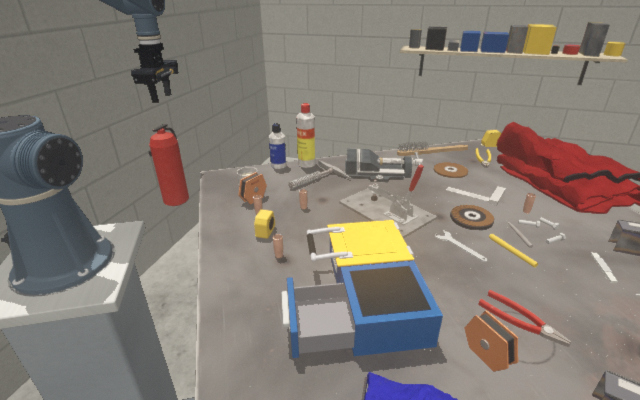

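Run:
```python
import cv2
a=cv2.imread("pics/top0.png")[180:290,200:400];cv2.imwrite("pics/crop0.png",cv2.resize(a,None,fx=4,fy=4,interpolation=cv2.INTER_CUBIC))
```

```text
(no output)
```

View pics/crop0.png

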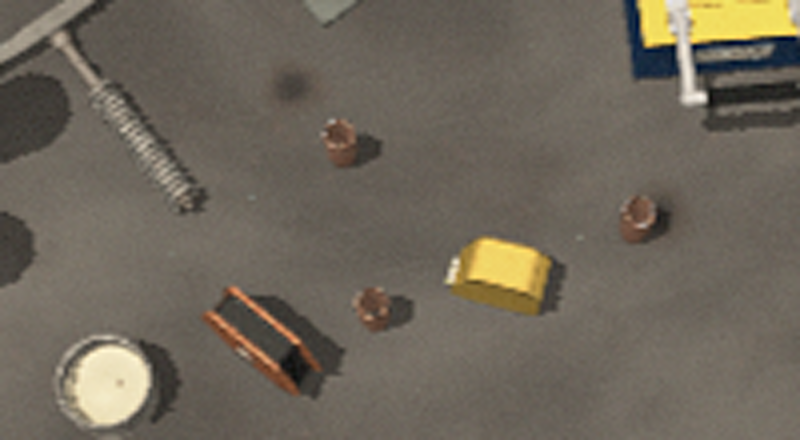

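The pictures show three loose nozzles near the chest, all standing: A at top px (286,215), about (0.597, 0.123); B at (359,234), about (0.501, -0.083); C at (293,257), about (0.466, 0.121). There is another far back at about (305,45), which is out of reach. Their base distances are A 0.61 m, B 0.51 m and C 0.48 m, so A is the farthest near one and is the nozzle meant. The crop confirms it, showing A alone at crop (340,142), right of the hammer handle. Next I'll refine the measurements.

```bash
cat > h.py <<'E'
from rig import robot
import numpy as np
from scipy.spatial.transform import Rotation as R
def see(names,n=3,near=None):
    d={k:[] for k in names}
    for i in range(n):
        for c in("side","top"):
            p=robot.camera(c)
            for k in names:
                for r in robot.tip_of(p,k):
                    x=np.array(r["xyz"])
                    if r["p"]>.3 and (not near or k not in near or np.linalg.norm(x-near[k])<.05): d[k].append(x);break
    return {k:(np.median(v,0) if v else None) for k,v in d.items()},d
def rel(pos,yhead,tilt=0):
    """target TCP pos, heading of tool y (deg), tilt (deg, about tool y or x given as rotvec) -> tool-frame shift mm, rotvec deg"""
    o=robot.get_obs();R0=R.from_quat(o["tool_rot"])
    h=np.radians(yhead);y=np.array([np.cos(h),np.sin(h),0]);z=np.array([0,0,-1.]);x=np.cross(y,z)
    R1=R.from_matrix(np.c_[x,y,z])
    if np.any(tilt): R1=R1*R.from_rotvec(np.radians(tilt))
    return np.round(R0.inv().apply(np.array(pos)-o["position"])*1e3,1),np.round(np.degrees((R0.inv()*R1).as_rotvec()),1)
E
python3 - <<'E'
from h import *
m,d=see(["nozzle_center","chest","drawer_in","drawer_front","lid_bar"],4,{"nozzle_center":[.597,.123,.027]})
for k in m: print(k,np.round(m[k],4),np.round(np.std(d[k],0),4),len(d[k]))
# fit chest x,y,yaw,d,panel
from scipy.optimize import least_squares
def f(p):
    c,s=np.cos(p[2]),np.sin(p[2]);M=np.array([[c,-s],[s,c]]);o=p[:2]
    L={"chest":[0,0],"lid_bar":[-.125,.0725],"drawer_in":[-.03-p[3],-.0725],"drawer_front":[-.03-p[3]-p[4],-.0725]}
    return np.concatenate([o+M@L[k]-m[k][:2] for k in L])
r=least_squares(f,[.685,-.26,-.1,.1,.07]);print(r.x,np.degrees(r.x[2]),np.round(f(r.x),4),robot.get_obs()["time"])
print(rel([*m["nozzle_center"][:2],.12],84))
E
```

```text
nozzle_center [0.5973 0.1238 0.028 ] [0.0021 0.0017 0.002 ] 8
chest [ 0.6845 -0.2587 -0.0021] [0.0018 0.0023 0.0008] 7
drawer_in [ 0.5529 -0.3184  0.0181] [0.0022 0.0013 0.0011] 8
drawer_front [ 0.4852 -0.313   0.0594] [0.0024 0.0025 0.0016] 7
lid_bar [ 0.5668 -0.1726  0.0914] [0.0012 0.0014 0.0012] 8
[ 0.68441323 -0.25809316 -0.09440212  0.09529279  0.0678578 ] -5.4088429549644 [-0.0001  0.0006  0.     -0.0015 -0.     -0.0001  0.0001  0.0009] 3.3
(array([-535. , -331.9,  124.6]), array([ -0.,  -0., -11.]))
```

Request:
move_arm(
  series="-535 -332 20 0 0 -11;-535 -332 20 0 0 -11;-535 -332 20 0 0 -11;-535 -332 20 0 0 -11;-535 -332 20 0 0 -11;-535 -332 20 0 0 -11;-535 -332 20 0 0 -11;-535 -332 20 0 0 -11",
  jaw=0.8,
)

```text
time: 3.97
position: [0.4023, 0.3464, 0.2342]
tool_rot: [0.052, 0.999, 0.0, 0.0]
ft_force: [0.6, 0.2, -1.0]
grip_width: 0.0698
grip_force: 0.0
```

Run:
```python
from h import *
print(rel([.597,.1235,.12],84.6),robot.get_obs()["q"])
```

```text
(array([-216.9, -201.4,  114.3]), array([ 0. ,  0. , -0.6])) [ 5.00239205e-01  4.14505576e-01  1.68007198e+00  4.04049620e-05
  1.04635185e+00 -9.65936750e-01]
```

Request:
move_arm(
  series="-215 -201 60 0 0 -1;-215 -201 80 0 0 -1;-215 -201 100 0 0 -1;-215 -201 114 0 0 -1;-215 -201 114 0 0 -1;-215 -201 114 0 0 -1;-215 -201 114 0 0 -1;-215 -201 114 0 0 -1",
)

```text
time: 4.63
position: [0.5964, 0.1222, 0.1184]
tool_rot: [0.045, 0.999, -0.0, 0.0]
ft_force: [0.1, 0.1, 0.2]
grip_width: 0.0699
grip_force: 0.0
```

Run:
```python
from h import *
import cv2
p=robot.camera("top");cv2.imwrite("pics/t1.png",p["img"][:,:,::-1])
m,d=see(["nozzle_center"],2,{"nozzle_center":[.597,.123,.027]});print(m,d)
n=m["nozzle_center"] if m["nozzle_center"] is not None else [.597,.1235]
print(rel([.597,.1235,.043],84.6),robot.get_obs()["q"],robot.get_obs()["position"])
```

```text
{'nozzle_center': array([0.5955 , 0.123  , 0.02615])} {'nozzle_center': [array([0.5968, 0.1225, 0.0269]), array([0.5942, 0.1235, 0.0254])]}
(array([-3.8, -3.1, 77.9]), array([0. , 0. , 0.5])) [ 2.66120481e-02  6.62179043e-01  1.58262808e+00  1.30467586e-04
  8.96031986e-01 -1.45880404e+00] [0.59340432 0.12686364 0.12084803]
```

Request:
move_arm(
  series="-1 -1 30 0 0 0;-1 -1 55 0 0 0;-1 -1 70 0 0 0;-1 -1 76 0 0 0;-1 -1 76 0 0 0",
)

```text
time: 5.5
position: [0.5936, 0.1253, 0.043]
tool_rot: [0.043, 0.999, -0.0, -0.001]
ft_force: [-1.3, 0.0, -0.2]
grip_width: 0.0693
grip_force: 0.0
```

Run:
```python
from h import *
import cv2
for i in range(3):
    p=robot.camera("side");print(robot.get_obs()["position"])
cv2.imwrite("pics/s2.png",cv2.resize(p["img"][140:260,220:400,::-1],None,fx=4,fy=4))
```

```text
[0.59455054 0.12515817 0.0440953 ]
[0.5952964 0.1250344 0.0448305]
[0.59570256 0.12494424 0.0452985 ]
```

View pics/s2.png

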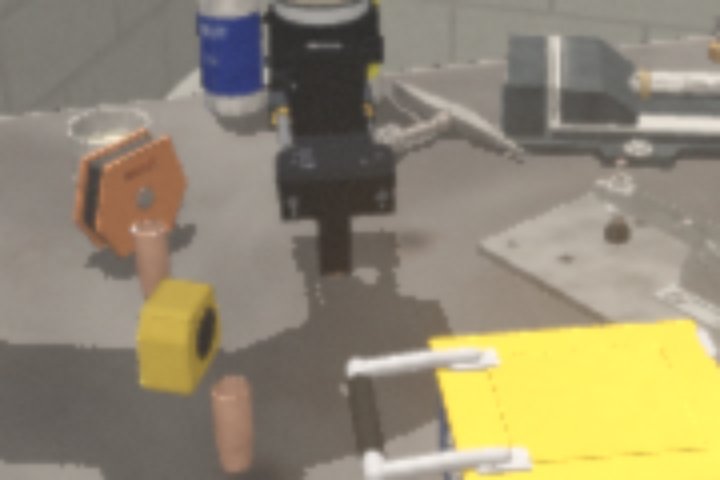

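The nozzle is hidden behind the near finger at crop (335,250), and the other things are untouched. I'll close on it.

Request:
move_arm(
  series="0 0 0 0 0 0;0 0 0 0 0 0;0 0 0 0 0 0;0 0 0 0 0 0;0 0 0 0 0 0;0 0 0 0 0 0",
  jaw=0,
  newtons=20,
)

```text
time: 6.15
position: [0.5949, 0.1245, 0.0442]
tool_rot: [0.044, 0.999, 0.0, 0.0]
ft_force: [-0.3, 0.6, 0.3]
grip_width: 0.0374
grip_force: 0.0
```

Request:
move_arm(
  series="0 0 -15 0 0 0;0 0 -40 0 0 0;0 0 -75 0 0 0;0 0 -105 0 0 0;0 0 -120 0 0 0;0 0 -120 0 0 0",
)

```text
time: 6.65
position: [0.5975, 0.1246, 0.1683]
tool_rot: [0.044, 0.999, 0.0, 0.004]
ft_force: [-0.3, -0.6, 0.9]
grip_width: 0.0021
grip_force: 0.0
```

Run:
```python
from h import *
print(robot.get_obs()["position"],robot.get_obs()["grip_width"])
print(rel([.553,-.318,.165],84.6))
```

```text
[0.59754654 0.12461612 0.16830434] 0.002109232052588384
(array([   5.8, -444.8,    2.8]), array([0.1, 0.5, 0.4]))
```

The fingers were slower than I allowed for, so the lift came before the grip. I'll check how the nozzle stands.

Run:
```python
from h import *
import cv2
p=robot.camera("side");cv2.imwrite("pics/s3.png",np.vstack([cv2.resize(p["img"][140:240,220:400,::-1],(540,300)),cv2.resize(robot.camera("top")["img"][180:280,210:390,::-1],(540,300))]))
m,d=see(["nozzle_center"],3,{"nozzle_center":[.597,.123,.027]});print(m,d)
```

```text
{'nozzle_center': array([0.5954, 0.1225, 0.0283])} {'nozzle_center': [array([0.5962, 0.1223, 0.0291]), array([0.5946, 0.1227, 0.0275])]}
```

View pics/s3.png

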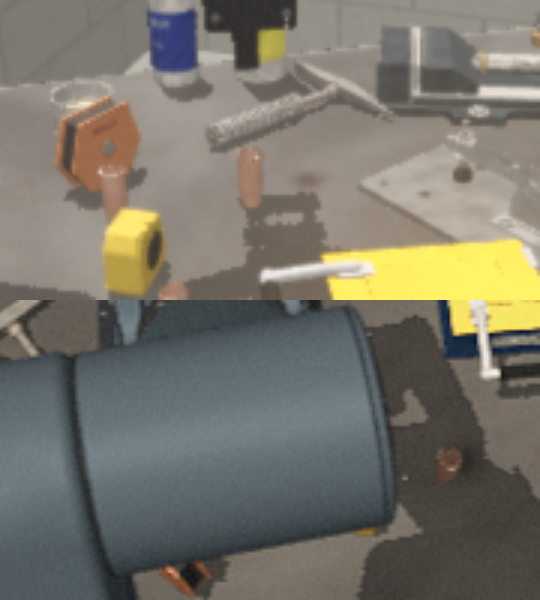

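The nozzle still stands upright where it was, at crop (250,178) in the side view. I'll open, go down again, and wait for the grip this time.

Request:
move_arm(
  series="0 0 0 0 0 0;0 0 0 0 0 0;0 0 0 0 0 0;0 0 0 0 0 0;0 0 0 0 0 0;0 0 0 0 0 0;0 0 0 0 0 0;0 0 0 0 0 0",
  jaw=0.7,
)

```text
time: 8.02
position: [0.5949, 0.1245, 0.164]
tool_rot: [0.044, 0.999, 0.0, 0.0]
ft_force: [-0.3, 0.1, 0.2]
grip_width: 0.0458
grip_force: 0.0
```

Run:
```python
from h import *
print(robot.get_obs()["position"],robot.get_obs()["grip_width"])
print(rel([.5965,.1235,.043],84.6))
```

```text
[0.59488517 0.12450787 0.16404722] 0.045764656480972915
(array([ -1.7,  -0.9, 121. ]), array([0. , 0. , 0.4]))
```

Request:
move_arm(
  series="-2 -1 10 0 0 0;-2 -1 25 0 0 0;-2 -1 50 0 0 0;-2 -1 80 0 0 0;-2 -1 105 0 0 0;-2 -1 118 0 0 0;-2 -1 121 0 0 0;-2 -1 121 0 0 0",
)

```text
time: 8.68
position: [0.5963, 0.1233, 0.0419]
tool_rot: [0.044, 0.999, -0.0, -0.001]
ft_force: [1.0, 0.3, 0.3]
grip_width: 0.0609
grip_force: 0.0
```

Request:
move_arm(
  series="0 0 0 0 0 0;0 0 0 0 0 0;0 0 0 0 0 0;0 0 0 0 0 0;0 0 0 0 0 0;0 0 0 0 0 0;0 0 0 0 0 0;0 0 0 0 0 0",
  jaw=0,
  newtons=20,
)

```text
time: 9.35
position: [0.597, 0.1234, 0.0433]
tool_rot: [0.044, 0.999, 0.0, 0.0]
ft_force: [-0.2, 0.5, 3.0]
grip_width: 0.0213
grip_force: 19.8
```

Request:
move_arm(
  series="0 0 0 0 0 0;0 0 0 0 0 0;0 0 0 0 0 0;0 0 0 0 0 0",
)

```text
time: 9.68
position: [0.597, 0.1234, 0.0433]
tool_rot: [0.044, 0.999, 0.0, 0.0]
ft_force: [-0.4, -0.2, 4.1]
grip_width: 0.0214
grip_force: 19.8
```

Request:
move_arm(
  series="0 0 -15 0 0 0;0 0 -40 0 0 0;0 0 -75 0 0 0;0 0 -105 0 0 0;0 0 -125 0 0 0;0 0 -130 0 0 0;0 0 -130 0 0 0",
)

```text
time: 10.27
position: [0.5975, 0.1234, 0.1742]
tool_rot: [0.044, 0.999, 0.0, 0.002]
ft_force: [-0.1, 0.4, -0.9]
grip_width: 0.0221
grip_force: 19.9
```

Run:
```python
from h import *
print(robot.get_obs()["position"],robot.get_obs()["grip_width"])
print(rel([.5535,-.3175,.173],84.6))
```

```text
[0.59750837 0.12336924 0.1742401 ] 0.022081745106101697
(array([   5.4, -443. ,    1.1]), array([0. , 0.2, 0.4]))
```

Request:
move_arm(
  series="1 -20 0 0 0 0;2 -50 0 0 0 0;2 -85 0 0 0 0;3 -120 0 0 0 0;3 -155 0 0 0 0;4 -190 0 0 0 0;5 -220 0 0 0 0;5 -240 0 0 0 0",
)

```text
time: 10.93
position: [0.569, -0.1178, 0.1703]
tool_rot: [0.045, 0.999, 0.0, -0.002]
ft_force: [0.6, 1.3, -0.8]
grip_width: 0.0215
grip_force: 19.9
```

Request:
move_arm(
  series="0 -30 0 0 0 0;0 -60 0 0 0 0;0 -95 0 0 0 0;0 -130 0 0 0 0;0 -165 0 0 0 0;0 -190 0 0 0 0;0 -203 0 0 0 0;0 -203 0 0 0 0",
)

```text
time: 11.6
position: [0.552, -0.32, 0.1707]
tool_rot: [0.045, 0.999, 0.0, -0.001]
ft_force: [0.2, -0.0, 0.0]
grip_width: 0.0219
grip_force: 19.9
```

Run:
```python
from h import *
import cv2
p=robot.camera("side");q=robot.camera("top");o=robot.get_obs()
cv2.imwrite("pics/s4.png",np.hstack([cv2.resize(p["img"][180:400,220:440,::-1],(440,440)),cv2.resize(q["img"][120:260,340:480,::-1],(360,360)).repeat(1,0) if 0 else cv2.resize(q["img"][120:260,340:455,::-1],(350,440))]))
print(o["position"],o["grip_width"],o["grip_force"],o["q"])
print(rel([.5535,-.3175,.063],84.6))
```

```text
[ 0.55223529 -0.31608965  0.17127474] 0.0216035285954109 19.85586046888784 [-6.95598852e-01  6.28846528e-01  1.46668994e+00  9.95499962e-04
  1.05030897e+00 -2.17883575e+00]
(array([ -1.7,  -1.6, 108.3]), array([ 0.2, -0.2,  0.4]))
```

View pics/s4.png

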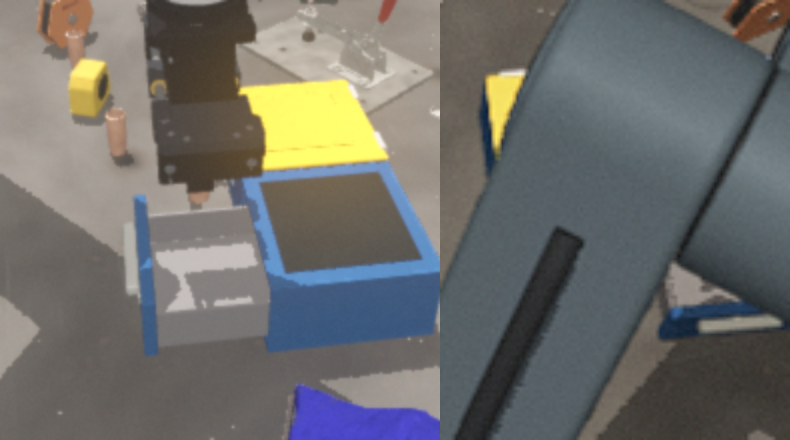

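The side view shows the hand above the drawer, with the nozzle peeking out under it at crop (200,193). I'll check where the nozzle should project before lowering it.

Run:
```python
from h import *
p=robot.camera("side")
def px(x):
    v=p["mtx"]@(p["world_to_cam"]@np.r_[x,1])[:3];return ((v/v[2])[:2]-[220,180])*2
for n,x in dict(tcp=[.552,-.317,.171],foot=[.552,-.317,.128],top=[.552,-.317,.184],drawer_in=[.553,-.318,.017],body=[.552,-.317,.219]).items(): print(n,px(x))
print([ (np.round(r["xyz"],3),round(r["p"],2)) for r in robot.tip_of(p,"nozzle_center")])
```

```text
tcp [195.67327238 154.45298376]
foot [196.24084145 193.42872953]
top [195.49419771 142.15568075]
drawer_in [198.80735191 283.99668623]
body [194.9935444  107.77513201]
[(array([0.469, 0.122, 0.025]), 0.66), (array([ 0.499, -0.085,  0.027]), 0.55), (array([ 0.552, -0.317,  0.154]), 0.46)]
```

The projection matches: the foot is expected at (196,193) and is seen there. I'll lower it into the drawer.

Request:
move_arm(
  series="-1 -1 25 0 0 0;-1 -1 55 0 0 0;-1 -1 80 0 0 0;-1 -1 97 0 0 0;-1 -1 105 0 0 0;-1 -1 108 0 0 0;-1 -1 110 0 0 0;-1 -1 110 0 0 0",
)

```text
time: 12.47
position: [0.5548, -0.3184, 0.0638]
tool_rot: [0.043, 0.999, -0.0, 0.001]
ft_force: [1.1, 0.2, -0.3]
grip_width: 0.0217
grip_force: 19.9
```

Run:
```python
from h import *
for i in range(3): robot.camera("side")
o=robot.get_obs();print(o["position"],o["ft_force"],o["grip_width"])
```

```text
[ 0.55482122 -0.31904136  0.06439282] [-0.31923467 -0.35696606  0.25727894] 0.02144447132259704
```

Request:
move_arm(
  series="0 0 1 0 0 0;0 0 2 0 0 0;0 0 3 0 0 0;0 0 4 0 0 0;0 0 4 0 0 0",
)

```text
time: 13.03
position: [0.5544, -0.3189, 0.0603]
tool_rot: [0.044, 0.999, -0.0, 0.0]
ft_force: [-0.9, 0.3, 5.7]
grip_width: 0.0218
grip_force: 19.8
```

Contact with the drawer floor at 5.7 N. I'll release and wait.

Request:
move_arm(
  series="0 0 0 0 0 0;0 0 0 0 0 0;0 0 0 0 0 0;0 0 0 0 0 0;0 0 0 0 0 0;0 0 0 0 0 0;0 0 0 0 0 0;0 0 0 0 0 0",
  jaw=0.55,
)

```text
time: 13.7
position: [0.554, -0.3186, 0.0589]
tool_rot: [0.044, 0.999, 0.0, -0.0]
ft_force: [-0.2, 0.2, -0.5]
grip_width: 0.0473
grip_force: 0.0
```

Request:
move_arm(
  series="0 0 -10 0 0 0;0 0 -25 0 0 0;0 0 -45 0 0 0;0 0 -75 0 0 0;0 0 -105 0 0 0;0 0 -110 0 0 0;0 0 -110 0 0 0",
)

```text
time: 14.28
position: [0.5556, -0.3198, 0.1727]
tool_rot: [0.044, 0.999, -0.002, 0.003]
ft_force: [-0.2, 0.2, -0.9]
grip_width: 0.0478
grip_force: 0.0
```

Run:
```python
from h import *
# lip front at chest-local; stand-off 45 mm
c=np.array([.6844,-.2581]);a=np.radians(-5.41);M=np.array([[np.cos(a),-np.sin(a)],[np.sin(a),np.cos(a)]])
for off in(.06,.0): print(off,c+M@[-.1931-off,-.0725],rel([*(c+M@[-.1931-off,-.0725]),.17],84.6))
print(robot.get_obs()["position"],robot.get_obs()["grip_width"])
m,d=see(["nozzle_center","drawer_front"],2,{"nozzle_center":[.554,-.318,.045]});print(m,d)
```

```text
0.06 [ 0.42559198 -0.30641426] (array([130.7,   2. ,   1.9]), array([-0.2,  0.3,  0.4]))
0.0 [ 0.48532471 -0.31207118] (array([70.7,  1.6,  2.2]), array([-0.2,  0.3,  0.4]))
[ 0.55559785 -0.31979479  0.17265679] 0.04777405264248954
{'nozzle_center': array([ 0.55275, -0.3207 ,  0.04355]), 'drawer_front': array([ 0.4846 , -0.31325,  0.05845])} {'nozzle_center': [array([ 0.5531, -0.3204,  0.0419]), array([ 0.5524, -0.321 ,  0.0452])], 'drawer_front': [array([ 0.4831, -0.3125,  0.0567]), array([ 0.4861, -0.3148,  0.0603]), array([ 0.4826, -0.3131,  0.0596]), array([ 0.4872, -0.3134,  0.0573])]}
```

Request:
move_arm(
  series="25 2 0 0 0 0;60 2 0 0 0 0;95 2 0 0 0 0;120 2 0 0 0 0;131 2 10 0 0 0;131 2 30 0 0 0;131 2 55 0 0 0;131 2 80 0 0 0",
  jaw=0,
)

```text
time: 15.55
position: [0.424, -0.306, 0.0891]
tool_rot: [0.044, 0.999, -0.001, 0.001]
ft_force: [0.6, 0.2, -0.7]
grip_width: 0.0039
grip_force: 0.0
```

Run:
```python
from h import *
robot.camera("side")
o=robot.get_obs();print(o["position"],o["ft_force"],o["grip_width"],rel([.4256,-.3064,.067],84.6),rel([.4853,-.3121,.067],84.6))
```

```text
[ 0.4219413  -0.30378377  0.08458317] [-0.77956065  0.04098417 -1.92250504] 0.0024221328149199167 (array([-4. , -2.4, 17.6]), array([ 0.2, -0.3,  0.3])) (array([-63.9,  -2.8,  17.3]), array([ 0.2, -0.3,  0.3]))
```

Request:
move_arm(
  series="0 0 10 0 0 0;0 0 20 0 0 0;-10 0 22 0 0 0;-22 0 22 0 0 0;-32 0 22 0 0 0;-40 0 22 0 0 0;-46 0 22 0 0 0;-50 0 22 0 0 0",
)

```text
time: 16.27
position: [0.4747, -0.3098, 0.0676]
tool_rot: [0.043, 0.999, -0.001, 0.0]
ft_force: [-2.6, -1.4, 0.4]
grip_width: 0.0003
grip_force: 1.0
```

Request:
move_arm(
  series="-3 0 0 0 0 0;-7 0 0 0 0 0;-11 0 0 0 0 0;-15 0 0 0 0 0;-20 0 0 0 0 0;-25 0 0 0 0 0;-30 0 0 0 0 0;-35 0 0 0 0 0",
)

```text
time: 16.93
position: [0.5087, -0.3124, 0.0669]
tool_rot: [0.044, 0.999, 0.0, -0.0]
ft_force: [-2.0, 1.0, 1.2]
grip_width: -0.0001
grip_force: 0.9
```

Request:
move_arm(
  series="-5 0 0 0 0 0;-10 0 0 0 0 0;-15 0 0 0 0 0;-20 0 0 0 0 0;-25 0 0 0 0 0;-30 0 0 0 0 0;-35 0 0 0 0 0;-40 0 0 0 0 0",
)

```text
time: 17.6
position: [0.5486, -0.3159, 0.0669]
tool_rot: [0.044, 0.999, 0.0, -0.0]
ft_force: [-1.8, 1.7, 0.3]
grip_width: 0.0007
grip_force: 0.9
```

Run:
```python
from h import *
m,d=see(["drawer_front"],2)
o=robot.get_obs();print(m,o["position"],o["ft_force"])
c=np.array([.6844,-.2581]);a=np.radians(-5.41);M=np.array([[np.cos(a),-np.sin(a)],[np.sin(a),np.cos(a)]])
print("tcp local",M.T@(o["position"][:2]-c),"front",M.T@(m["drawer_front"][:2]-c) if m["drawer_front"] is not None else 0)
```

```text
{'drawer_front': array([ 0.56205, -0.32045,  0.059  ])} [ 0.54835515 -0.31649497  0.0672132 ] [ 0.10052027 -0.63624731  0.14247011]
tcp local [-0.12993324 -0.07096144] front [-0.11592651 -0.07360767]
```

Request:
move_arm(
  series="-3 0 0 0 0 0;-6 0 0 0 0 0;-9 0 0 0 0 0;-12 0 0 0 0 0;-14 0 0 0 0 0;-16 0 0 0 0 0;-17 0 0 0 0 0;-18 0 0 0 0 0",
)

```text
time: 18.67
position: [0.5663, -0.3177, 0.0671]
tool_rot: [0.044, 0.999, -0.0, 0.0]
ft_force: [-2.3, -0.0, 0.6]
grip_width: 0.0003
grip_force: 0.8
```

Request:
move_arm(
  series="-1 0 0 0 0 0;-2 0 0 0 0 0;-3 0 0 0 0 0;-3 0 0 0 0 0",
)

```text
time: 19.0
position: [0.5685, -0.3179, 0.067]
tool_rot: [0.044, 0.999, 0.0, -0.001]
ft_force: [-3.1, -0.2, 2.7]
grip_width: 0.0003
grip_force: 1.9
```

Request:
move_arm(
  series="-1 0 0 0 0 0;-2 0 0 0 0 0;-3 0 0 0 0 0;-3 0 0 0 0 0",
)

```text
time: 19.33
position: [0.5686, -0.3178, 0.067]
tool_rot: [0.043, 0.999, 0.001, -0.004]
ft_force: [-10.9, -0.8, 7.7]
grip_width: 0.0001
grip_force: 5.2
```

The drawer is at its stop: 11 N with no further travel. I'll back off and work out the tilt that is feasible for the lid grasp.

Request:
move_arm(
  series="5 0 0 0 0 0;20 0 0 0 0 0;50 0 0 0 0 0;70 0 -20 0 0 0;80 0 -55 0 0 0;80 0 -95 0 0 0;80 0 -125 0 0 0;80 0 -125 0 0 0",
  jaw=0.55,
)

```text
time: 20.0
position: [0.4965, -0.3144, 0.199]
tool_rot: [0.044, 0.999, -0.005, 0.007]
ft_force: [0.1, -1.0, -0.1]
grip_width: 0.0436
grip_force: 0.0
```

Run:
```python
from h import *
import cv2
m,d=see(["drawer_front","lid_bar","chest"],4)
for k in m: print(k,np.round(m[k],4))
q=robot.camera("side");t=robot.camera("top")
cv2.imwrite("pics/s5.png",np.hstack([cv2.resize(q["img"][180:380,220:440,::-1],(440,400)),cv2.resize(t["img"][130:260,340:470,::-1],(350,400))]))
o=robot.get_obs();print(o["time"],o["q"],o["position"])
D=[([1.096,.528,1.434],[.182,.597,.244]),([.0266,.6622,1.5826],[.5955,.1235,.1195]),([-.6956,.6288,1.4667],[.5522,-.316,.1713]),(o["q"][:3],o["position"])]
from scipy.optimize import least_squares
def f(p):
    l1,l2,h,off,a=p;e=[]
    for q,x in D:
        r=a+l1*np.sin(q[1])+l2*np.sin(q[1]+q[2]);e+=[r*np.cos(q[0])-off*np.sin(q[0])-x[0],r*np.sin(q[0])+off*np.cos(q[0])-x[1],h+l1*np.cos(q[1])+l2*np.cos(q[1]+q[2])-x[2]]
    return np.array(e+[.05*a])
s=least_squares(f,[.45,.45,0,.11,0]);print(np.round(s.x,3),np.round(s.fun,3))
```

```text
drawer_front [ 0.5768 -0.3183  0.0575]
lid_bar [ 0.5654 -0.1715  0.0898]
chest [ 0.6816 -0.2577 -0.0009]
21.7 [-7.55309896e-01  5.35775391e-01  1.59352105e+00  7.41002013e-06
  1.01229055e+00 -2.23874567e+00] [ 0.49246925 -0.31122876  0.19201311]
[0.457 0.394 0.003 0.11  0.012] [-0.003 -0.007  0.003  0.003  0.003 -0.002 -0.004  0.002  0.004  0.005
 -0.006 -0.005  0.001]
```

View pics/s5.png

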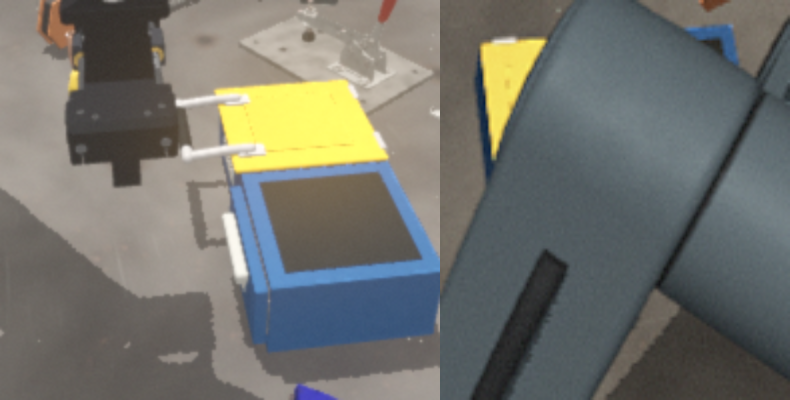

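The drawer panel sits flush on the chest front with its lip at crop (235,245), and the lid is shut with its two handle arms at (180,100) and (185,153). Next comes the pre-grasp for the bar.

```bash
cat >> h.py <<'E'
A=np.radians(-5.41);C=np.array([.6844,-.2581]);MM=np.array([[np.cos(A),-np.sin(A)],[np.sin(A),np.cos(A)]])
def bar(deg):  # bar position for lid angle
    t=np.radians(deg+1.15);return np.r_[C+MM@[.075-.2*np.cos(t),.0725],.086+.2*np.sin(t)]
def pose(deg,phi,back=.0,b=None):
    b=bar(deg) if b is None else np.array(b);f=np.radians(phi);z=np.r_[MM@[np.sin(f),0],-np.cos(f)]
    return rel(b-z*(.003+back),-5.41,[-phi,0,0])
E
python3 - <<'E'
from h import *
print(bar(0),pose(0,15,.07,[.566,-.173,.09]),rel([.52,-.2,.2],-5.4))
E
```

```text
[ 0.56683236 -0.17414149  0.09001399] (array([-42.3, 144.3,  31.5]), array([-11.7, -11.8,  89.8])) (array([-17.7, 113.2,  -8. ]), array([ 0. ,  0. , 90.4]))
```

Request:
move_arm(
  series="-5 20 -10 0 0 7;-10 40 -10 0 0 14;-15 60 -10 0 0 21;-18 80 -10 0 0 28;-18 100 -10 0 0 35;-18 110 -10 0 0 42;-18 113 -10 0 0 49;-18 113 -10 0 0 56",
  jaw=0.37,
)

```text
time: 22.37
position: [0.5202, -0.1988, 0.202]
tool_rot: [0.509, 0.861, 0.0, -0.0]
ft_force: [-0.5, -0.2, -0.1]
grip_width: 0.0323
grip_force: 0.0
```

Request:
move_arm(
  series="0 0 0 0 0 7;0 0 0 0 0 14;0 0 0 0 0 21;0 0 0 0 0 28;0 0 0 0 0 34;0 0 0 0 0 34",
)

```text
time: 22.87
position: [0.5203, -0.2002, 0.2021]
tool_rot: [0.738, 0.675, 0.0, 0.0]
ft_force: [-0.1, -0.1, 0.1]
grip_width: 0.0325
grip_force: 0.0
```

Run:
```python
from h import *
for i in range(2): m,d=see(["lid_bar"],2)
print(m,robot.get_obs()["q"],robot.get_obs()["position"],pose(0,15,.07,[.566,-.173,.09]))
```

```text
{'lid_bar': array([ 0.5644 , -0.17175,  0.0903 ])} [-5.67872932e-01  4.91783147e-01  1.64760987e+00 -2.91797412e-05
  1.00223682e+00 -4.80552773e-01] [ 0.52023103 -0.20023566  0.20199735] (array([31.3, 24.3, 41.5]), array([-15. ,  -0.1,   0.4]))
```

Request:
move_arm(
  series="5 4 5 -2 0 0;11 9 12 -5 0 0;17 14 20 -8 0 0;24 19 28 -11 0 0;29 22 36 -14 0 0;31 24 41 -15 0 0;31 24 41 -15 0 0",
)

```text
time: 24.25
position: [0.5453, -0.1702, 0.1596]
tool_rot: [0.731, 0.67, 0.088, 0.094]
ft_force: [0.6, 0.5, -0.6]
grip_width: 0.032
grip_force: 0.0
```

Run:
```python
from h import *
import cv2
p=robot.camera("side");t=robot.camera("top");o=robot.get_obs()
print(o["q"],o["position"],pose(0,15,.0,[.566,-.173,.09]))
cv2.imwrite("pics/s6.png",np.hstack([cv2.resize(p["img"][160:300,250:390,::-1],(400,400)),cv2.resize(t["img"][140:260,320:440,::-1],(400,400))]))
```

```text
[-0.55827345  0.50702487  1.8274863   0.21428587  0.58357471 -0.6368888 ] [ 0.54697689 -0.1715835   0.16107988] (array([ 0.3,  0.1, 70.6]), array([-0. , -0.1,  0.4]))
```

View pics/s6.png

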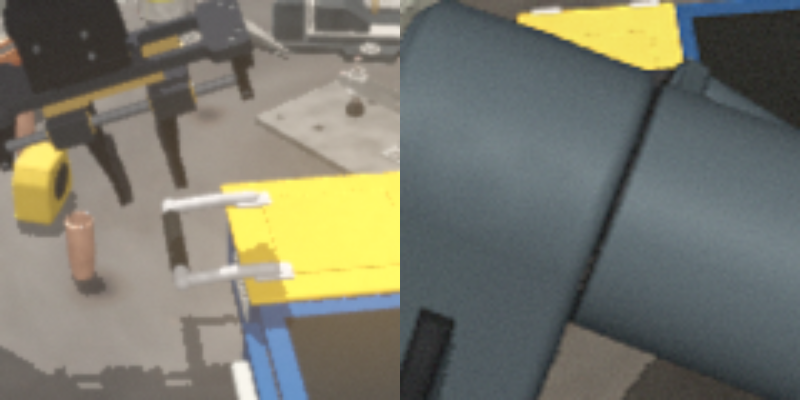

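The open fingers straddle the bar, with tips at crop (125,200) and (180,185) and the bar at (175,240). Nozzle B and the tape stay clear of the hand. I'll descend along the tool axis.

Request:
move_arm(
  series="0 0 12 0 0 0;0 0 28 0 0 0;0 0 44 0 0 0;0 0 57 0 0 0;0 0 66 0 0 0;0 0 70 0 0 0;0 0 70 0 0 0",
)

```text
time: 24.93
position: [0.565, -0.1731, 0.0924]
tool_rot: [0.731, 0.67, 0.088, 0.096]
ft_force: [-0.7, 0.5, 0.4]
grip_width: 0.032
grip_force: 0.0
```

Request:
move_arm(
  series="0 0 0 0 0 0;0 0 0 0 0 0;0 0 0 0 0 0;0 0 0 0 0 0;0 0 0 0 0 0;0 0 0 0 0 0;0 0 0 0 0 0;0 0 0 0 0 0",
  jaw=0,
  newtons=25,
)

```text
time: 25.6
position: [0.5646, -0.1731, 0.0939]
tool_rot: [0.731, 0.67, 0.088, 0.096]
ft_force: [-4.5, -1.2, 6.1]
grip_width: 0.0124
grip_force: 25.0
```

Run:
```python
from h import *
p=robot.camera("side");o=robot.get_obs()
print(o["q"],o["position"],o["ft_force"],o["grip_width"],pose(0,15,.0,[.566,-.173,.09]))
x=o["position"];z=R.from_quat(o["tool_rot"]).as_matrix()[:,2];b0=x+.003*z
print("grasp pt",b0,"local",MM.T@(b0[:2]-C))
for a in range(5,50,5):
    b=b0+bar(a)-bar(0);print(a,*pose(a,15-a,0,b))
```

```text
[-0.5424057   0.64196853  1.82675972  0.26397633  0.45030698 -0.6805276 ] [ 0.5645655  -0.17307856  0.09389755] [-4.66403627 -0.99618209  6.70113645] 0.01267095278163381 (array([0.2, 0.4, 1.1]), array([-0. , -0.1,  0.4]))
grasp pt [ 0.56533879 -0.17314684  0.09099973] local [-0.12654042  0.0733494 ]
5 [ -0.    5.8 -16.5] [ 5.  -0.1  0.4]
10 [ -0.   13.1 -32.5] [10.  -0.1  0.4]
15 [ -0.1  21.7 -47.7] [15.  -0.   0.4]
20 [ -0.1  31.6 -62.2] [20.  -0.   0.4]
25 [ -0.2  42.8 -75.7] [25.  -0.   0.4]
30 [ -0.2  55.  -88.2] [30.   0.   0.4]
35 [ -0.3  68.4 -99.6] [35.   0.   0.4]
40 [  -0.4   82.6 -109.8] [40.   0.1  0.4]
45 [  -0.5   97.7 -118.7] [45.   0.1  0.4]
```

The bar is gripped (12.7 mm opening, 25 N). I'll lift along the arc, turning the tool with the lid.

Request:
move_arm(
  series="0 1 -3 1 0 0;0 3 -8 2.5 0 0;0 6 -16.5 5 0 0;0 9 -24.5 7.5 0 0;0 13 -32.5 10 0 0;0 17 -40 12.5 0 0;0 21.5 -47.5 15 0 0;0 21.5 -47.5 15 0 0",
)

```text
time: 26.32
position: [0.5733, -0.1738, 0.1455]
tool_rot: [0.737, 0.676, -0.001, -0.001]
ft_force: [-3.4, -2.7, -1.8]
grip_width: 0.0126
grip_force: 25.0
```

Run:
```python
from h import *
p=robot.camera("side");o=robot.get_obs()
x=o["position"];z=R.from_quat(o["tool_rot"]).as_matrix()[:,2];b=x+.003*z
l=MM.T@(b[:2]-C);print(o["time"],o["ft_force"],o["grip_width"],o["grip_force"],b,l,"ang",np.degrees(np.arctan2(b[2]-.086,.075-l[0]))-1.15,np.hypot(b[2]-.086,.075-l[0]),o["q"])
for a in range(20,50,5): print(a,*pose(a,15-a,0,b+bar(a)-bar(15)))
```

```text
26.3667 [-2.11384085 -0.25702745 -2.12761739] 0.012639984686888456 25.00584214925766 [ 0.57311025 -0.17378276  0.141716  ] [-0.11874362  0.07344902] ang 14.893962567978813 0.20159578950408893 [-4.80268312e-01  6.20140366e-01  1.58698435e+00 -1.45745028e-03
  9.35810729e-01 -3.93350989e-01]
20 [ -0.1   5.8 -16.5] [4.9 0.1 0.5]
25 [ -0.1  13.  -32.5] [9.9 0.1 0.5]
30 [ -0.2  21.6 -47.8] [14.9  0.1  0.5]
35 [ -0.3  31.5 -62.2] [19.9  0.1  0.5]
40 [ -0.4  42.6 -75.8] [24.9  0.1  0.5]
45 [ -0.5  54.9 -88.3] [29.9  0.2  0.5]
```

Request:
move_arm(
  series="0 3 -8 2.5 0 0;0 6 -16.5 5 0 0;0 9 -24.5 7.5 0 0;0 13 -32.5 10 0 0;0 17 -40 12.5 0 0;0 21.5 -48 15 0 0;0 26.5 -55 17.5 0 0;0 31.5 -62 20 0 0",
)

```text
time: 27.03
position: [0.6042, -0.1764, 0.2064]
tool_rot: [0.726, 0.665, -0.118, -0.129]
ft_force: [-2.0, -0.9, -1.1]
grip_width: 0.0127
grip_force: 25.0
```

Request:
move_arm(
  series="0 3 -8 2.5 0 0;0 6 -16.5 5 0 0;0 9 -24.5 7.5 0 0;0 11 -28.5 8.8 0 0;0 13 -32.5 10 0 0;0 13 -32.5 10 0 0;0 13 -32.5 10 0 0;0 13 -32.5 10 0 0",
)

```text
time: 27.7
position: [0.6273, -0.1783, 0.2324]
tool_rot: [0.712, 0.652, -0.175, -0.191]
ft_force: [-3.5, -0.5, 1.4]
grip_width: 0.0127
grip_force: 25.0
```

Run:
```python
from h import *
import cv2
m,d=see(["lid_bar"],2);p=robot.camera("side");o=robot.get_obs()
x=o["position"];z=R.from_quat(o["tool_rot"]).as_matrix()[:,2];b=x+.003*z
def an(b):
    l=MM.T@(b[:2]-C);return np.degrees(np.arctan2(b[2]-.086,.075-l[0]))-1.15,np.hypot(b[2]-.086,.075-l[0])
print(o["time"],o["ft_force"],o["grip_width"],o["grip_force"],b,an(b),an(m["lid_bar"]) if m["lid_bar"] is not None else 0,o["q"])
cv2.imwrite("pics/s7.png",np.hstack([cv2.resize(p["img"][120:380,200:460,::-1],(400,400)),cv2.resize(robot.camera("top")["img"][80:280,240:440,::-1],(400,400))]))
```

```text
28.15 [-4.56017867  1.14155004  1.34292165] 0.012965537498099864 25.000177323818207 [ 0.62636825 -0.17825209  0.23039634] (np.float64(44.67403916027846), np.float64(0.20133258327457224)) (np.float64(43.80350774093833), np.float64(0.20027379576118462)) [-0.38374066  0.81586669  0.98006851 -0.15219827  1.84732821 -0.30045195]
```

View pics/s7.png

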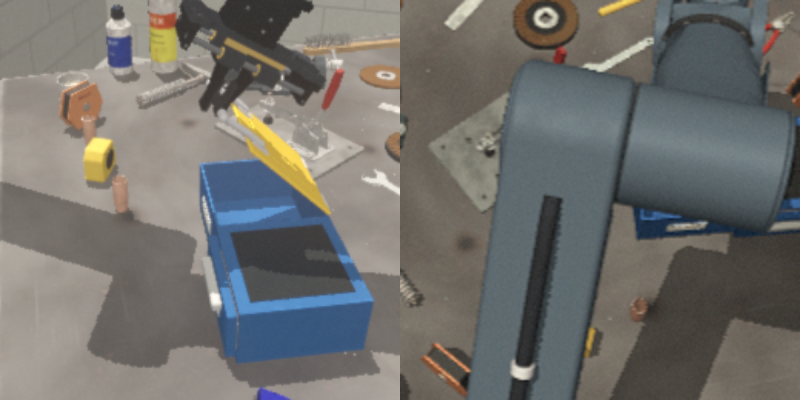

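The lid is held half open at about 44–45°, with the bar between the fingers at crop (215,95). The drawer panel is flush, and the tape, magnet and tin are where they stood. I'm handing in.

```bash
python3 -c "
from rig import robot
print(robot.hand_in())"
```

```text
the job is handed in; nothing more can be done
None
```

The copper nozzle is in the drawer, the drawer is pushed home to its stop, and the arm is holding the lid at about 45 degrees; the first try at gripping the nozzle missed but left it standing, and the tape measure, magnet and tin were not moved.

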